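# Sort the carving tools out of the sloped bin

## Task

Clear up the stone-carving bench: take the chisel out of the sloped three-compartment bin and lay it flat in the long shallow steel tray, and take the oblong rubbing brick out of the bin and lay it flat on the floor of the square wooden box. Set both down rather than dropping them. The wooden wedge stays in its compartment, and the mallet and the hammer stay where they are.

Things in the scene. Friction and masses are not known exactly. Their poses are not given: they have to be found in the camera images.
- bin: Fixed plywood bin, 202 mm (x) by 312 mm (y): three open compartments side by side along y, each 190 mm (x) by 96 mm inside, one thing in each, any order. Floor slopes 0.22 rad: low at -x (robot side), high at +x. Walls and dividers 6 mm thick, 30 mm above the floor and square to it; highest edge 84 mm above the table. Origin under its centre, axes level.
- slot_left (a point): Centre of the sloping floor of the +y compartment, 32 mm above the table.
- slot_middle (a point): Centre of the sloping floor of the middle compartment, 32 mm above the table.
- slot_right (a point): Centre of the sloping floor of the -y compartment, 32 mm above the table.
- chisel: Loose dark steel stone chisel, 161 mm long, 0.15 to 0.3 kg, along its x: bar 18 mm wide (y), 16 mm high (z) from x = -65 to +40 mm, narrower struck end to -81 mm, flaring to a flat blade 36 mm wide, 8 mm thick at +60 to +81 mm. Origin at the middle of its underside, z out of its top; it starts flat on the sloping floor.
- chisel_mid (a point): Middle of the chisel, 8 mm above its underside.
- brick: Loose grey abrasive rubbing brick, a plain oblong block 110 mm long (x), 36 mm wide (y), 30 mm high (z), 0.2 to 0.4 kg. Origin at the centre of its underside, z out of its top; lies on the sloping floor at the start.
- brick_mid (a point): Centre of the brick, 15 mm above its underside.
- wedge: Loose pale wooden wedge, 120 mm long (x), 42 mm wide (y), tapering from 34 mm high at -x to 11 mm at +x; stays in the bin. Origin at the centre of its underside.
- tray: Fixed long shallow tray of bare steel, 220 mm (x) by 120 mm (y), 25 mm high, walls and floor 5 mm thick (inside 210 by 110 mm, inner floor 5 mm above the table), empty, for the chisel. Origin on the table under its centre. It may stand on either side of the bin.
- crate: Fixed square open wooden box, 160 by 160 mm, 50 mm high, walls and floor 8 mm thick (inside 144 by 144 mm, inner floor 8 mm above the table), empty, for the brick. Origin on the table under its centre. It stands on the other side of the bin from the tray.
- mallet: Round wooden carver's mallet standing on its head, 104 mm across, 212 mm high; bystander. Origin at the centre of its underside.
- hammer: Lump hammer lying down: steel head 45 x 105 x 45 mm at x = +80 mm, wooden handle to x = -120 mm; bystander. Origin on the table. (A fixed carved stone slab, 70 mm high, also lies at the far edge of the bench, x from 0.83 m, y within 0.17 m.)
There are look-alikes about, which are no part of the job. Of the things like the chisel, leave any that is pink; of the rest the larger one is meant.

How it is judged:
By the outcome, as a careful person would: the job done as asked, in the order asked, and still so for the second after the job is handed in, with the robot touching nothing.
It also fails if it takes over 58 s, if anything falls off the work surface, if the arm or the gripper's body presses on something with over 40 N, if the wrist force passes 120 N, or if a joint passes its speed limit or range.

## Robot

A 6-joint arm with a two-finger parallel gripper is mounted at the origin on the work surface. World frame = base frame: x ahead of the robot, y to its left, z up, the work surface at z = 0. Lengths are in m, angles in rad, forces in N, time in s.
With the tool pointing down it reaches from about 0.4 to 0.825 m from the base axis. Payload 7 kg.
Tool frame: the origin (TCP) lies at the very end of the fingers, on their centre line; the grasp point (between the pads) lies 19 mm behind it (arm.grasp_offset is the distance from the TCP to the grasp point, in m); z points along the fingers, y is the line along which they close (so a half turn about z gives the same grasp; the last joint's range is limited). The gripper opens to 88 mm and grips with 3 to 60 N. Pads are 19 mm wide; open, the fingers measure 130 mm over their backs; the gripper's body (78 mm by 193 mm) begins 47 mm behind the grasp point.
Start: joints at [1.427, 0.359, 0.012, 0, -1.224, -0.288], TCP at [0.282, 0.613, 0.194] pointing down, gripper open.
Joint ranges: [-3.07, 3.07], [-1.43, 2.12], [-1.02, 1.25], [-3.03, 1.67], [-3.05, -0], [-3.03, 3.03]. Speed limits (rad/s): [2.39, 2.39, 3.01, 3.14, 3.14, 3.14].

## Interface

Orientations are given as [roll, pitch, yaw] about the fixed x, y, z axes, in that order (R = Rz(yaw) Ry(pitch) Rx(roll)).
In Python, from station import get_state, cams, arm, nets gives the robot as it stands.
- The arm moves only by the shell command python3 -m creep 'ROWS' [FORCE]. ROWS is a JSON object of lists of equal length, an entry for each row: "translation": the shift along the world's x, y, z in mm, a list of three; "spin": the turn about the world's z in rad; "gripper": the opening, from 0 (shut) to 1 (fully open). In form: {"translation": [[dx, dy, dz], ...], "spin": [spin, ...], "gripper": [gripper, ...]}. A call has 1 to 8 rows; each row shifts and turns the commanded pose from where the row before left it; what a row does not reach is not made up. A row lasts 1/10 s, in which the tool goes at most 50 mm and 8.59 degrees, less where a joint would pass 70% of its speed; a pose out of reach is approached as far as the arm can. A call is refused whole if a number of a shift passes 50 or a number of a turn 0.15, either way. A call with a gripper value outside its range is refused whole. The fingers move at their own pace and stop on an object; FORCE is the grip in N (left out, the last holds). Time passes only in rows, so rows that do not move let the fingers close. It gives the time, the measured TCP pose, the force, the opening and the grip force at its end, in the units of the state.
- get_state(): the state, without advancing time (a new reading comes with each control period).
- cams.grab_frame(name): name is "side" or "top" or "wrist"; returns a dict with "img" (480x640x3 uint8, red, green, blue), "mtx" (3x3 intrinsics, pixels), "R" (3x3) and "t" (3): a world point X has camera coordinates R X + t. Camera axes: x right, y down, z forward; pixel columns grow to the right and rows downward; lengths in m; the calibration is good to about 2 mm. A picture is of the moment at which its call begins. There is no depth.
- arm.job_done(): hands the job in; it is judged then, once.
Trained networks look in the newest picture that a camera, given by its name, has taken for a name from the list of things; names that differ only in an ending like _2 or _b are one class to them, and where a whole thing is asked for, a point or a joint stands for the part that bears it (a point fixed in the world has none). Each returns a list of dicts, best first, with "confidence" (0 to 1); they miss things now and then, are a little off and sometimes report something else, mostly with a low value. They report only what shows in the picture. A call takes as long as a camera call. They do not tell look-alikes from the thing itself.
- nets.search_frame(camera, label): "centre" ([x, y, z] in m, in world coordinates, good to about 4 mm: the middle of the surface that is visible of it).
- nets.pinpoint(camera, label): "centre" ([x, y, z] in m, in world coordinates, good to about 4 mm: a listed point, or the origin of a listed thing).
The state is a dict: "t": time; "q": joint angles; "qd": joint speeds; "joint_efforts": joint torques, N m; "eef_pos": TCP position; "ee_rot": TCP orientation; "force": force on the tool from outside, world axes, zero at the start; "moment": the same for the moment, N m; "width": finger opening in m; "gripper_force": force on a finger pad.
Only numpy, scipy, OpenCV 4.12 (cv2) and the standard library are available. Lean on these libraries where they do the work, as an engineer would, in place of code of your own. Each camera call takes 0.05 s, during which the arm holds its last target. There are 200 camera calls.

## Working session

There is one attempt and no reset: what is moved stays moved. The work goes in short steps, Python scripts to look and compute and a shell command to move; the robot and the scene stay as the last step left them, time stands still between calls to the robot, and variables do not carry over. Pictures are saved under pics/ and viewed, at most 10 in all, crops included, and the job is handed in when it is done.

```bash
ls; mkdir -p pics; cat > h.py <<'E'
import numpy as np, cv2
from station import get_state, cams, arm, nets
def snap(c,name=None):
    f=cams.grab_frame(c)
    if name: cv2.imwrite(f'pics/{name}.png',f['img'][:,:,::-1])
    return f
def proj(f,X):
    c=f['R']@np.array(X)+np.ravel(f['t']); p=f['mtx']@c; return p[:2]/p[2]
def back(f,uv,z):
    d=f['R'].T@np.linalg.solve(f['mtx'],[uv[0],uv[1],1.]); o=-f['R'].T@np.ravel(f['t'])
    return o+d*(z-o[2])/d[2]
E
python3 - <<'E'
from h import *
np.set_printoptions(precision=4,suppress=True)
im=[]
for c in ['top','side']:
    f=snap(c,c+'0')
    for l in ['bin','slot_left','slot_middle','slot_right','chisel','chisel_mid','brick','brick_mid','wedge','tray','crate','mallet','hammer']:
        for r in nets.pinpoint(c,l):
            if r['confidence']>.2: print(c,l,np.array(r['centre']),round(r['confidence'],2),proj(f,r['centre']).astype(int))
print(get_state())
E
```

```text
pics
top bin [0.6105 0.0074 0.0029] 0.59 [318 209]
top bin [0.61   0.0036 0.0325] 0.51 [320 206]
top slot_left [0.5896 0.102  0.0357] 0.95 [275 216]
top slot_middle [ 0.6119 -0.0013  0.0306] 0.75 [322 206]
top slot_right [ 0.6278 -0.0995  0.0332] 0.61 [367 198]
top chisel [ 0.3361  0.1203 -0.0003] 0.96 [268 333]
top chisel [ 0.6258 -0.0926  0.0341] 0.89 [364 199]
top chisel_mid [ 0.3665 -0.052   0.0021] 0.83 [347 318]
top chisel_mid [ 0.6243 -0.095   0.0414] 0.66 [365 198]
top brick [0.6088 0.0026 0.0333] 0.66 [320 207]
top brick [ 0.6032 -0.0005  0.0466] 0.56 [322 208]
top brick_mid [ 0.6048 -0.0024  0.0484] 0.88 [323 207]
top wedge [0.5853 0.104  0.0333] 0.8 [274 218]
top wedge [ 0.6054 -0.0035  0.0445] 0.49 [323 207]
top tray [ 0.4768 -0.3351  0.0006] 0.67 [474 267]
top crate [ 0.4646  0.3746 -0.0013] 0.6 [155 276]
top mallet [ 0.6915  0.3147 -0.0012] 0.73 [185 177]
top hammer [ 0.6981 -0.3621 -0.0004] 0.77 [481 170]
top hammer [ 0.624  -0.0921  0.0324] 0.5 [363 200]
side bin [ 0.6106  0.0007 -0.0008] 0.6 [353 243]
side slot_left [0.5866 0.1041 0.0302] 0.92 [327 210]
side slot_lef
[... 804 characters left out ...]
01 0.0017] 0.75 [247 174]
side crate [ 0.478  -0.3374 -0.002 ] 0.73 [368 372]
side mallet [0.692  0.3179 0.0026] 0.79 [331 165]
side mallet [ 0.6286 -0.0963  0.028 ] 0.75 [380 258]
side hammer [ 0.7028 -0.3595 -0.0026] 0.96 [477 344]
{'t': 1.4, 'q': array([ 1.4271,  0.3586,  0.0119, -0.    , -1.2241, -0.2881]), 'qd': array([ 0.0023, -0.0008, -0.0001,  0.0005, -0.0002, -0.0003]), 'joint_efforts': array([ -0.0001, -58.239 ,  29.3291,   7.0024,   0.0123,  -0.    ]), 'eef_pos': array([0.2825, 0.613 , 0.1945]), 'ee_rot': array([-3.1416,  0.    , -0.4318]), 'force': array([-0.342 ,  0.5092,  0.0673]), 'moment': array([-0.0331, -0.0368, -0.0456]), 'gripper_force': 0.0, 'width': 0.08778875007648548}
```

View pics/top0.png

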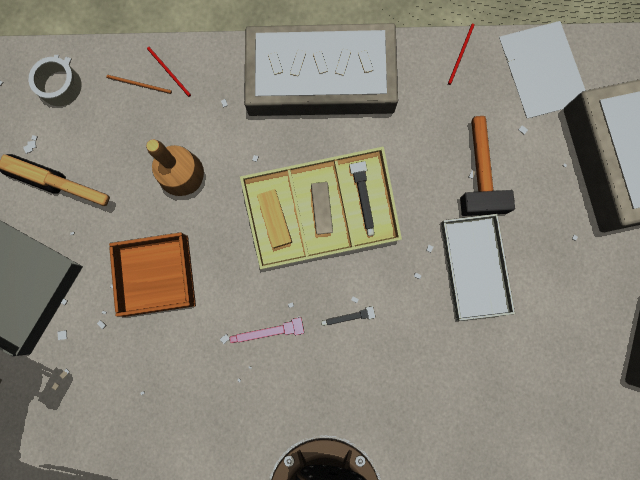

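```bash
python3 - <<'E'
import cv2
a=cv2.imread('pics/top0.png')[130:350,220:420]; cv2.imwrite('pics/crop0.png',cv2.resize(a,None,fx=2.7,fy=2.7,interpolation=cv2.INTER_CUBIC))
E
```

```text
(no output)
```

View pics/crop0.png

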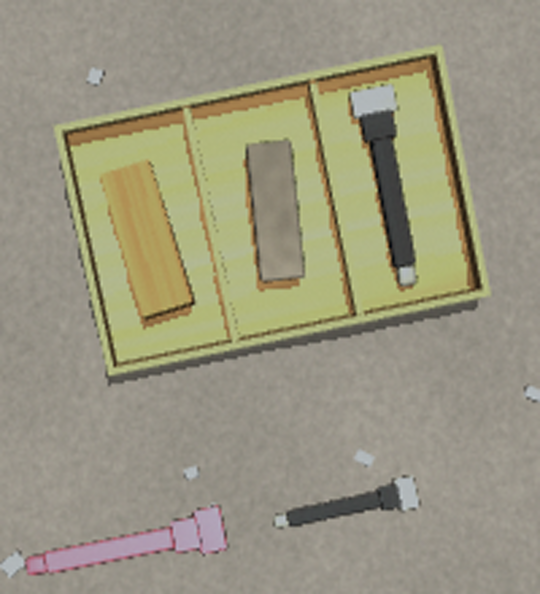

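The top view shows three chisel-like things: a pink one at (268,333), a small dark one at (347,318), and a larger dark one in the bin's -y compartment at (364,199). I choose the one in the bin: it isn't pink and it is the larger of the other two. In the close crop its blade is at the high end. The brick is in the middle compartment (322,208) and the wedge in the +y one (274,218). The tray is at (478,268), on the -y side, and the crate at (151,275), on the +y side.

```bash
python3 - <<'E'
from h import *
np.set_printoptions(precision=4,suppress=True)
f=snap('top')
def seg(n,a,za,b,zb):
    A=back(f,a,za);B=back(f,b,zb);d=A-B
    print(n,(A+B)[:2]/2,'len',np.hypot(*d[:2]),'yaw',np.arctan2(d[1],d[0]))
seg('chisel',(358.1,162.2),.054,(371.1,235.2),.022)
seg('brick',(319.6,182.6),.071,(324.4,232.2),.047)
seg('bin right outer wall',(383,149),.084,(400,238),.039)
seg('bin left',(242,177),.084,(261,269),.039)
seg('tray',(470.5,217),.025,(486,316),.025)
seg('trayR',(497,214),.025,(512,312),.025)
seg('crate',(146.5,238),.05,(154.5,311),.05)
seg('crateback',(110,242),.05,(183,234),.05)
E
python3 -m creep '{"translation":[[0,-20,40],[10,-45,20],[20,-45,0],[20,-45,0],[20,-45,0],[20,-45,0],[20,-45,0],[20,-45,0]],"spin":[0.08,0.08,0.08,0.08,0.08,0.08,0.08,0.0],"gripper":[0.4,0.4,0.4,0.4,0.4,0.4,0.4,0.4]}' 20
```

```text
chisel [ 0.6254 -0.0932] len 0.1583229686281026 yaw 0.17314053872867186
brick [0.6025 0.    ] len 0.1035501101991459 yaw 0.08675078547311972
bin right outer wall [ 0.6296 -0.1489] len 0.18760900453259535 yaw 0.19595175150255711
bin left [0.5695 0.1506] len 0.1946688315206479 yaw 0.18424646051748028
tray [ 0.4771 -0.3352] len 0.21596212578759602 yaw 0.0989386296196203
trayR [ 0.484  -0.3917] len 0.21367777363372956 yaw 0.08787162673374849
crate [0.4643 0.3682] len 0.15840198238114317 yaw 0.14752884942693847
crateback [0.5426 0.3799] len 0.15916247744406292 yaw 1.6685016940153607
t: 2.25
eef_pos: [0.4128, 0.2764, 0.2548]
ee_rot: [-3.141, -0.001, 0.132]
force: [0.9, -0.5, 0.8]
width: 0.0358
gripper_force: 0.0
```

```bash
python3 -m creep '{"translation":[[20,-40,0],[30,-46,0],[30,-48,0],[30,-50,-10],[30,-50,-20],[30,-50,-20],[25,-50,-20],[18,-36,-15]],"spin":[0.045,0,0,0,0,0,0,0],"gripper":[0.4,0.4,0.4,0.4,0.4,0.4,0.4,0.4]}' 20
python3 -m creep '{"translation":[[0,0,0],[0,0,0]],"spin":[0,0],"gripper":[0.4,0.4]}'
python3 - <<'E'
from h import *
np.set_printoptions(precision=4,suppress=True)
f=snap('wrist','w1')
for l in ['chisel','chisel_mid','brick_mid','slot_right','slot_middle']:
  for r in nets.pinpoint('wrist',l)[:2]: print(l,np.array(r['centre']),r['confidence'],proj(f,r['centre']))
E
```

```text
t: 3.05
eef_pos: [0.6, -0.0498, 0.1808]
ee_rot: [3.142, 0.0, 0.173]
force: [1.0, 0.5, 0.2]
width: 0.035
gripper_force: 0.0
t: 3.25
eef_pos: [0.5992, -0.0486, 0.1808]
ee_rot: [3.141, 0.002, 0.171]
force: [-0.5, 0.2, -0.3]
width: 0.0349
gripper_force: 0.0
chisel [ 0.6277 -0.0926  0.028 ] 0.95 [368.5571 200.3096]
chisel [ 0.3722 -0.0579 -0.0009] 0.62 [299.1663 381.5489]
chisel_mid [ 0.3758 -0.0514  0.0037] 0.62 [294.4246 380.9932]
chisel_mid [ 0.6267 -0.0963  0.0385] 0.56 [373.3901 203.7651]
brick_mid [0.6038 0.0012 0.0441] 0.93 [272.2144 210.8753]
slot_right [ 0.6281 -0.1023  0.0311] 0.94 [378.4074 202.0696]
```

View pics/w1.png

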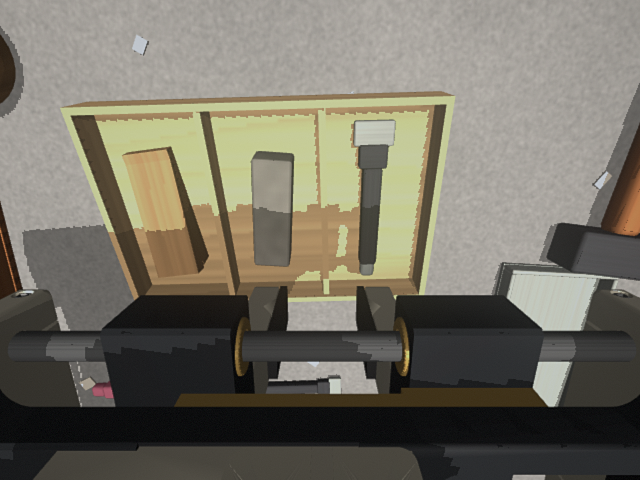

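The wrist view shows the chisel at (370,200) with its blade up at (375,130) and its struck end at (366,272). The brick is at (272,210). I'll cross-check the chisel and brick axes from this picture.

```bash
python3 - <<'E'
from h import *
np.set_printoptions(precision=4,suppress=True)
f=snap('wrist')
def seg(n,a,za,b,zb):
    A=back(f,a,za);B=back(f,b,zb);d=A-B
    print(n,A,B,(A+B)[:2]/2,'len',np.hypot(*d[:2]),'yaw',np.arctan2(d[1],d[0]))
seg('chisel',(375.5,121),.054,(366.5,269),.023)
seg('bar',(372,168),.056,(367,262),.031)
seg('brick top',(273.5,155),.071,(272,264),.047)
seg('divider top L(px)',(201,112),.081,(236,294),.042)
seg('divider R top',(322,109),.081,(328,294),.042)
seg('right wall',(443,98),.081,(415,294),.042)
E
```

```text
chisel [ 0.7024 -0.077   0.054 ] [ 0.5523 -0.1054  0.023 ] [ 0.6274 -0.0912] len 0.15278005103294545 yaw 0.18722766199784407
bar [ 0.6621 -0.0825  0.056 ] [ 0.5632 -0.1026  0.031 ] [ 0.6127 -0.0925] len 0.10095562770911588 yaw 0.20051111685635498
brick top [0.6588 0.0061 0.071 ] [ 0.5495 -0.0036  0.047 ] [0.6042 0.0012] len 0.10981051284623226 yaw 0.08886097662987347
divider top L(px) [0.6826 0.0669 0.081 ] [0.5067 0.0304 0.042 ] [0.5947 0.0486] len 0.17966796429045126 yaw 0.20446814564548002
divider R top [ 0.7018 -0.0289  0.081 ] [ 0.5239 -0.0669  0.042 ] [ 0.6128 -0.0479] len 0.18194318287035907 yaw 0.21055483863363758
right wall [ 0.7266 -0.1224  0.081 ] [ 0.5401 -0.1588  0.042 ] [ 0.6334 -0.1406] len 0.19001040699686883 yaw 0.19278161576063696
```

```bash
python3 -m creep '{"translation":[[14,-22,0],[13,-22,0],[0,0,-30],[0,0,-30],[0,0,-30],[0,0,-20],[0,0,0]],"spin":[0.01,0,0,0,0,0,0],"gripper":[0.4,0.4,0.4,0.4,0.4,0.4,0.4]}' 25
python3 -m creep '{"translation":[[0,0,-12],[0,0,-12],[0,0,-10],[0,0,0]],"spin":[0,0,0,0],"gripper":[0.4,0.4,0.4,0.4]}' 25
```

```text
t: 4.3
eef_pos: [0.6241, -0.091, 0.0688]
ee_rot: [-3.141, 0.005, 0.184]
force: [-0.6, 0.1, -0.0]
width: 0.0352
gripper_force: 0.0
t: 4.7
eef_pos: [0.6253, -0.0915, 0.0362]
ee_rot: [-3.141, 0.002, 0.183]
force: [-0.1, -0.4, -0.2]
width: 0.0352
gripper_force: 0.0
```

```bash
python3 -m creep '{"translation":[[0,0,0],[0,0,0],[0,0,0],[0,0,0],[0,0,0],[0,0,0]],"spin":[0,0,0,0,0,0],"gripper":[0.0,0,0,0,0,0]}' 25
python3 -m creep '{"translation":[[0,0,10],[0,0,20],[0,0,30],[0,0,30],[0,0,30],[0,0,0]],"spin":[0,0,0,0,0,0],"gripper":[0,0,0,0,0,0]}' 25
python3 - <<'E'
from h import *
f=snap('side','s2')
E
```

```text
t: 5.3
eef_pos: [0.6264, -0.0915, 0.0378]
ee_rot: [3.142, -0.0, 0.183]
force: [0.6, -0.5, 0.3]
width: 0.0006
gripper_force: 0.0
t: 5.9
eef_pos: [0.6292, -0.0917, 0.1636]
ee_rot: [3.14, -0.008, 0.184]
force: [0.9, -0.4, 0.1]
width: 0.0002
gripper_force: 0.0
```

View pics/s2.png

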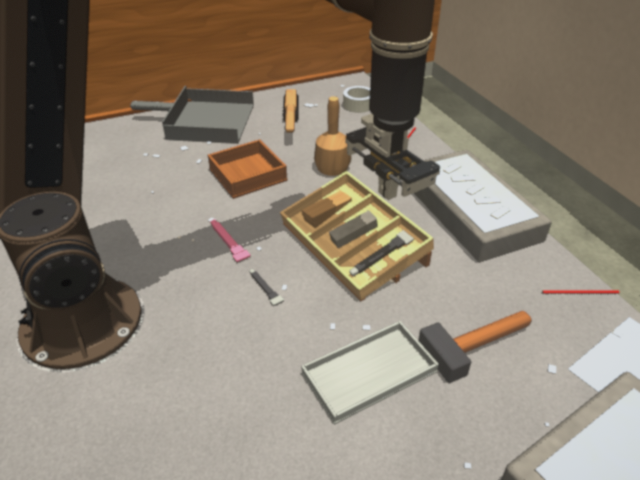

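The fingers closed on nothing: the chisel is still in its slot at (380,255), with the empty gripper above it at about (390,185). I'll check the reported TCP against this picture before trying again.

```bash
python3 - <<'E'
from h import *
np.set_printoptions(precision=4,suppress=True)
f=snap('side'); s=get_state(); p=s['eef_pos']
print(p, s['width'], 'tcp side',proj(f,p),'20mm up',proj(f,p+[0,0,.02]))
a=f['img'][140:300,300:460,::-1]
g=snap('top'); print('tcp top',proj(g,p),proj(g,p+[0,0,.04]))
b=g['img'][130:290,290:450,::-1]
for c in ['side','top']:
  for l in ['chisel','chisel_mid','slot_right']:
    for r in nets.pinpoint(c,l)[:3]:
      print(c,l,np.array(r['centre']),round(r['confidence'],2))
cv2.imwrite('pics/c3.png',cv2.resize(np.hstack([a,b]),None,fx=2.5,fy=2.5,interpolation=cv2.INTER_CUBIC))
E
```

```text
[ 0.6268 -0.0914  0.1591] 0.0001365813286776157 tcp side [383.4376 209.7444] 20mm up [384.1444 201.9465]
tcp top [368.6097 183.0226] [370.4778 177.1142]
side chisel [ 0.3719 -0.0544  0.0004] 0.92
side chisel [ 0.6236 -0.0919  0.0318] 0.84
side chisel [ 0.3341  0.1251 -0.0004] 0.82
side chisel_mid [0.3393 0.1203 0.0086] 0.89
side chisel_mid [ 0.3709 -0.0544  0.0048] 0.73
side slot_right [ 0.6307 -0.0977  0.0302] 0.77
top chisel [ 0.3737 -0.0518  0.0048] 0.72
top chisel [ 0.6243 -0.091   0.0342] 0.7
top chisel_mid [ 0.6272 -0.0941  0.0413] 0.95
top chisel_mid [ 0.365  -0.0522  0.0017] 0.79
top slot_right [ 0.6281 -0.0975  0.0332] 0.79
top slot_right [ 0.6199 -0.094   0.0412] 0.36
```

View pics/c3.png

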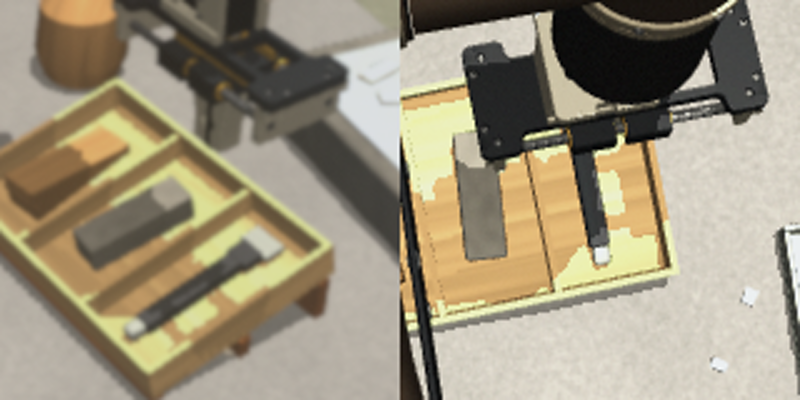

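The side crop shows the fingertips at about (387,198), but the reported TCP projects to (383,210). So the real tips look roughly 25–30 mm higher than reported, which fits a clean miss over the chisel. I'll open, go part-way down and measure with marked pictures.

```bash
python3 -m creep '{"translation":[[0,0,0],[0,0,-30],[0,0,-30],[0,0,-30],[0,0,-20],[0,0,0],[0,0,0]],"spin":[0,0,0,0,0,0,0],"gripper":[0.4,0.4,0.4,0.4,0.4,0.4,0.4]}' 25
python3 - <<'E'
from h import *
np.set_printoptions(precision=4,suppress=True)
s=get_state(); p=s['eef_pos']; yaw=s['ee_rot'][2]; ty=np.array([np.sin(yaw),-np.cos(yaw),0])
print(p,s['width'],s['force'])
out=[]
for c in ['side','wrist']:
    f=snap(c); im=f['img'][:,:,::-1].copy()
    for k in (-1,1):
        for h in (0,.03):
            q=proj(f,p+k*ty*s['width']/2+[0,0,h]); print(c,k,h,q)
    u,v=proj(f,p).astype(int); u=min(max(u,70),570); v=min(max(v,70),410)
    print(c,'crop origin',u-70,v-70)
    a=cv2.resize(im[v-70:v+70,u-70:u+70],None,fx=2.8,fy=2.8,interpolation=cv2.INTER_CUBIC)
    for k in (-1,1):
        for h,col in ((0,(0,0,255)),(.03,(255,0,0))):
            q=(proj(f,p+k*ty*s['width']/2+[0,0,h])-[u-70,v-70])*2.8
            cv2.circle(a,tuple(int(x) for x in q),3,col,-1)
    out.append(a)
cv2.imwrite('pics/c4.png',np.hstack(out))
E
```

```text
t: 7.05
eef_pos: [0.6266, -0.0917, 0.0479]
ee_rot: [3.141, 0.001, 0.184]
force: [-0.2, 0.4, 0.7]
width: 0.0346
gripper_force: 0.0
[ 0.6266 -0.0917  0.0479] 0.034613634217123844 [-0.179   0.3907  0.6588]
side -1 0 [374.8686 245.8952]
side -1 0.03 [375.7293 235.4864]
side 1 0 [384.7044 254.7215]
side 1 0.03 [385.7378 244.2612]
side crop origin 309 180
wrist -1 0 [292.9072 278.2557]
wrist -1 0.03 [288.318  300.5431]
wrist 1 0 [349.4999 278.2365]
wrist 1 0.03 [354.0048 300.5199]
wrist crop origin 251 208
```

View pics/c4.png

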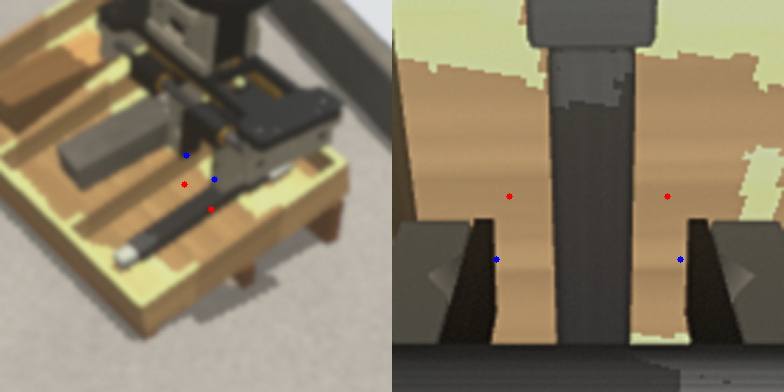

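The marks show the fingertips about 30 mm above the reported TCP in both views (tips fall on the blue marks, not the red). Laterally the chisel is centred between the fingers. I'll go down further in guarded steps, watching the force.

```bash
python3 -m creep '{"translation":[[0,0,-10],[0,0,-10],[0,0,0]],"spin":[0,0,0],"gripper":[0.4,0.4,0.4]}' 25
python3 -m creep '{"translation":[[0,0,-5],[0,0,-5],[0,0,0]],"spin":[0,0,0],"gripper":[0.4,0.4,0.4]}' 25
python3 -m creep '{"translation":[[0,0,-5],[0,0,0]],"spin":[0,0],"gripper":[0.4,0.4]}' 25
```

```text
t: 7.45
eef_pos: [0.6251, -0.0915, 0.026]
ee_rot: [-3.141, 0.002, 0.183]
force: [-0.8, -0.3, -0.0]
width: 0.0352
gripper_force: 0.0
t: 7.75
eef_pos: [0.6258, -0.0915, 0.0168]
ee_rot: [-3.141, 0.001, 0.183]
force: [0.6, 0.7, 0.1]
width: 0.035
gripper_force: 0.0
t: 7.95
eef_pos: [0.6259, -0.0915, 0.012]
ee_rot: [-3.141, 0.001, 0.183]
force: [0.1, -0.1, 0.1]
width: 0.0352
gripper_force: 0.0
```

```bash
python3 -m creep '{"translation":[[0,0,-3],[0,0,0]],"spin":[0,0],"gripper":[0.4,0.4]}' 25
python3 -m creep '{"translation":[[0,0,-3],[0,0,0]],"spin":[0,0],"gripper":[0.4,0.4]}' 25
python3 - <<'E'
from h import *
s=get_state(); p=s['eef_pos']; print(p,s['force'])
f=snap('side'); u,v=proj(f,p+[0,0,.03]).astype(int)
a=f['img'][v-60:v+60,u-60:u+60,::-1]
g=snap('wrist'); b=g['img'][220:340,260:380,::-1]
cv2.imwrite('pics/c5.png',cv2.resize(np.hstack([a,b]),None,fx=3.3,fy=3.3,interpolation=cv2.INTER_CUBIC))
E
```

```text
t: 8.15
eef_pos: [0.6261, -0.0915, 0.0093]
ee_rot: [-3.142, 0.0, 0.183]
force: [0.3, 0.0, 0.7]
width: 0.0347
gripper_force: 0.0
t: 8.35
eef_pos: [0.6261, -0.0915, 0.0063]
ee_rot: [-3.141, 0.0, 0.183]
force: [-0.7, -0.4, 0.6]
width: 0.0352
gripper_force: 0.0
[ 0.62614349 -0.09148635  0.0062922 ] [-0.66990208 -0.37772748  0.64387714]
```

View pics/c5.png

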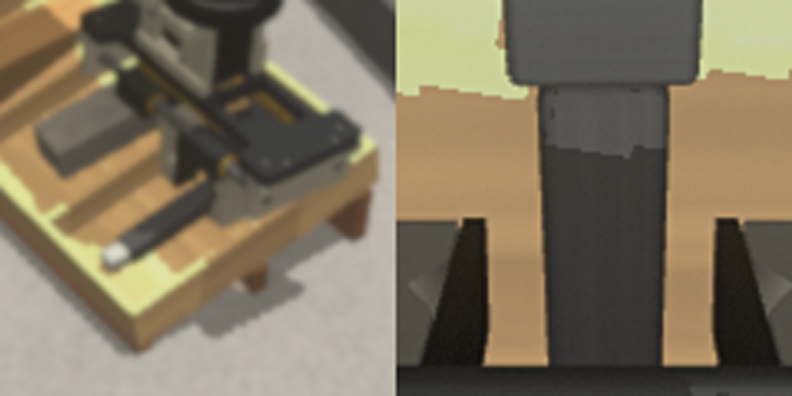

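The crop shows the fingers straddling the bar, with the tips near its top level and no contact with the walls. I'll go down 3 mm more and close.

```bash
python3 -m creep '{"translation":[[0,0,-3],[0,0,0]],"spin":[0,0],"gripper":[0.4,0.4]}' 25
python3 -m creep '{"translation":[[0,0,0],[0,0,0],[0,0,0],[0,0,0]],"spin":[0,0,0,0],"gripper":[0.1,0.1,0.1,0.1]}' 25
```

```text
t: 8.65
eef_pos: [0.6261, -0.0915, 0.0032]
ee_rot: [-3.141, 0.0, 0.183]
force: [0.4, 0.3, -0.1]
width: 0.0349
gripper_force: 0.0
t: 9.05
eef_pos: [0.6264, -0.0916, 0.0037]
ee_rot: [3.142, -0.0, 0.183]
force: [0.3, -1.5, -0.0]
width: 0.0178
gripper_force: 25.0
```

Gripped, with a width of 17.8 mm. Lifting and carrying to the tray.

```bash
python3 -m creep '{"translation":[[0,0,10],[0,0,20],[0,0,30],[0,0,30],[0,0,20],[0,0,0]],"spin":[0,0,0,0,0,0],"gripper":[0.1,0.1,0.1,0.1,0.1,0.1]}' 25
python3 -m creep '{"translation":[[-15,-25,0],[-22,-37,0],[-25,-40,0],[-25,-40,0],[-25,-40,0],[-22,-37,0],[-15,-26,0],[0,0,0]],"spin":[-0.022,-0.022,-0.022,-0.022,0,0,0,0],"gripper":[0.1,0.1,0.1,0.1,0.1,0.1,0.1,0.1]}' 25
python3 - <<'E'
from h import *
np.set_printoptions(precision=4,suppress=True)
s=get_state(); print(s['eef_pos'],s['force'],s['moment'],s['width'])
f=snap('side'); p=s['eef_pos']
u,v=proj(f,p+[0,0,.0]).astype(int); print(u,v)
a=f['img'][v-120:v+80,u-100:u+100,::-1]
g=snap('top'); u,v=proj(g,[.477,-.337,.02]).astype(int); b=g['img'][v-100:v+100,u-100:u+100,::-1]
cv2.imwrite('pics/c6.png',cv2.resize(np.hstack([a,b]),None,fx=2,fy=2,interpolation=cv2.INTER_CUBIC))
E
```

```text
t: 9.65
eef_pos: [0.6283, -0.0914, 0.1176]
ee_rot: [3.141, -0.006, 0.184]
force: [1.0, 0.0, -3.0]
width: 0.018
gripper_force: 25.0
t: 10.45
eef_pos: [0.4743, -0.3387, 0.1125]
ee_rot: [-3.14, 0.002, 0.091]
force: [0.2, 0.4, -2.1]
width: 0.018
gripper_force: 25.0
[ 0.4743 -0.3387  0.1125] [ 0.229   0.3924 -2.0735] [-0.0265 -0.0516  0.0254] 0.018017458828047884
370 333
```

View pics/c6.png

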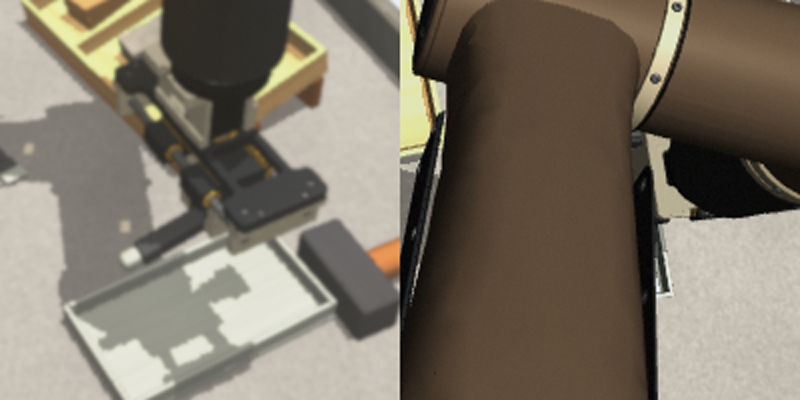

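The chisel is firmly held above the tray, at (190,235) in the side crop with its low end at (130,255). I'll lower it in guarded steps with a lighter grip, so it pivots flat when the low end touches.

```bash
python3 -m creep '{"translation":[[3,2,-15],[0,0,-25],[0,0,-25],[0,0,-20],[0,0,-12],[0,0,-6],[0,0,0],[0,0,0]],"spin":[0,0,0,0,0,0,0,0],"gripper":[0.1,0.1,0.1,0.1,0.1,0.1,0.1,0.1]}' 15
python3 -m creep '{"translation":[[0,0,-3],[0,0,-3],[0,0,-3],[0,0,-3],[0,0,0]],"spin":[0,0,0,0,0],"gripper":[0.1,0.1,0.1,0.1,0.1]}' 12
python3 -m creep '{"translation":[[0,0,-2],[0,0,-2],[0,0,-2],[0,0,0]],"spin":[0,0,0,0],"gripper":[0.1,0.1,0.1,0.1]}' 12
```

```text
t: 11.35
eef_pos: [0.4811, -0.3346, 0.0114]
ee_rot: [3.141, -0.001, 0.096]
force: [0.9, -0.0, -1.7]
width: 0.0181
gripper_force: 15.0
t: 11.85
eef_pos: [0.48, -0.3344, -0.0019]
ee_rot: [-3.141, 0.001, 0.095]
force: [-0.6, -0.1, -2.9]
width: 0.0181
gripper_force: 12.0
t: 12.25
eef_pos: [0.4804, -0.3346, -0.0075]
ee_rot: [3.141, 0.0, 0.095]
force: [-0.3, 0.3, -1.3]
width: 0.0179
gripper_force: 12.0
```

```bash
python3 -m creep '{"translation":[[0,0,-2],[0,0,-2],[0,0,-2],[0,0,0]],"spin":[0,0,0,0],"gripper":[0.1,0.1,0.1,0.1]}' 12
python3 -m creep '{"translation":[[0,0,-2],[0,0,-2],[0,0,0]],"spin":[0,0,0],"gripper":[0.1,0.1,0.1]}' 12
python3 -m creep '{"translation":[[0,0,-2],[0,0,0]],"spin":[0,0],"gripper":[0.1,0.1]}' 12
```

```text
t: 12.65
eef_pos: [0.4803, -0.3345, -0.0136]
ee_rot: [-3.142, 0.0, 0.095]
force: [0.9, -0.8, -1.4]
width: 0.018
gripper_force: 12.0
t: 12.95
eef_pos: [0.4803, -0.3345, -0.0176]
ee_rot: [-3.142, 0.0, 0.095]
force: [0.2, 0.7, -1.4]
width: 0.0179
gripper_force: 12.0
t: 13.15
eef_pos: [0.4803, -0.3345, -0.0196]
ee_rot: [-3.142, 0.0, 0.095]
force: [1.4, 0.3, -0.4]
width: 0.0178
gripper_force: 12.0
```

```bash
python3 -m creep '{"translation":[[0,0,-1],[0,0,0]],"spin":[0,0],"gripper":[0.1,0.1]}' 12
python3 -m creep '{"translation":[[0,0,-1],[0,0,0]],"spin":[0,0],"gripper":[0.1,0.1]}' 12
python3 -m creep '{"translation":[[0,0,-1],[0,0,0]],"spin":[0,0],"gripper":[0.1,0.1]}' 12
```

```text
t: 13.35
eef_pos: [0.4803, -0.3345, -0.0205]
ee_rot: [-3.142, -0.0, 0.095]
force: [0.7, 0.3, -1.0]
width: 0.0177
gripper_force: 12.0
t: 13.55
eef_pos: [0.4803, -0.3345, -0.0215]
ee_rot: [3.142, -0.0, 0.095]
force: [1.9, 0.0, -0.1]
width: 0.0174
gripper_force: 12.0
t: 13.75
eef_pos: [0.4803, -0.3345, -0.0225]
ee_rot: [-3.142, 0.0, 0.095]
force: [-0.0, 0.1, -1.2]
width: 0.0182
gripper_force: 12.0
```

```bash
python3 - <<'E'
from h import *
f=snap('side'); s=get_state(); u,v=proj(f,[.48,-.3345,.02]).astype(int)
cv2.imwrite('pics/c7.png',cv2.resize(f['img'][v-75:v+75,u-95:u+95,::-1],None,fx=4,fy=4,interpolation=cv2.INTER_CUBIC))
E
```

```text
(no output)
```

View pics/c7.png

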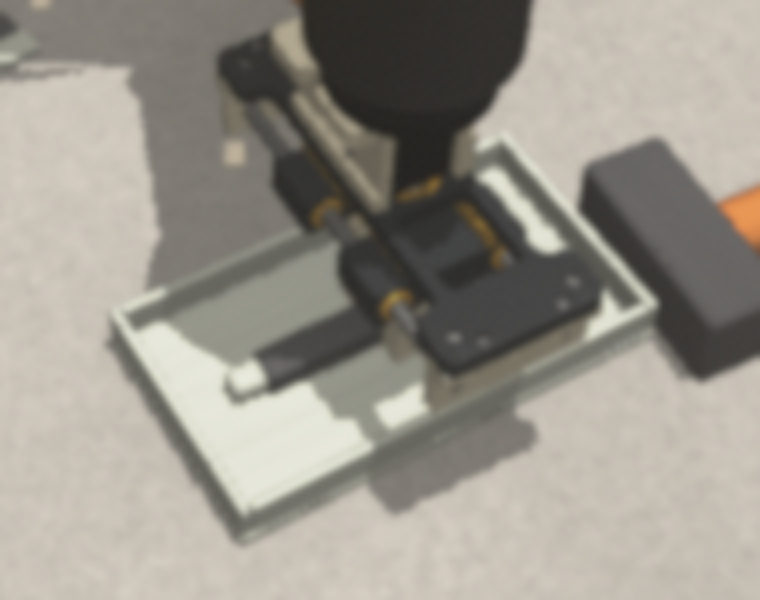

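The chisel lies inside the tray, nearly flat, with its struck end at (245,380) in the crop. I'll keep lowering until the floor pushes back.

```bash
python3 -m creep '{"translation":[[0,0,-1],[0,0,0]],"spin":[0,0],"gripper":[0.1,0.1]}' 12
python3 -m creep '{"translation":[[0,0,-1],[0,0,0]],"spin":[0,0],"gripper":[0.1,0.1]}' 12
```

```text
t: 14.0
eef_pos: [0.4804, -0.3345, -0.0234]
ee_rot: [3.142, -0.0, 0.095]
force: [2.1, 0.3, -0.5]
width: 0.0181
gripper_force: 12.0
t: 14.2
eef_pos: [0.4804, -0.3345, -0.0235]
ee_rot: [3.141, -0.0, 0.096]
force: [-2.2, 2.4, 8.5]
width: 0.0174
gripper_force: 12.0
```

```bash
python3 -m creep '{"translation":[[0,0,0],[0,0,0],[0,0,0],[0,0,10],[0,0,20],[0,0,35],[0,0,35],[0,0,25]],"spin":[0,0,0,0,0,0,0,0],"gripper":[0.35,0.35,0.35,0.35,0.35,0.35,0.35,0.35]}' 12
python3 -m creep '{"translation":[[10,25,0],[15,45,0],[18,48,0],[18,48,0],[18,48,0],[18,48,0],[16,45,0],[10,28,0]],"spin":[-0.007,0,0,0,0,0,0,0],"gripper":[0.5,0.5,0.5,0.5,0.5,0.5,0.5,0.5]}' 12
python3 -m creep '{"translation":[[0,0,0],[0,0,0]],"spin":[0,0],"gripper":[0.5,0.5]}' 12
python3 - <<'E'
from h import *
np.set_printoptions(precision=4,suppress=True)
s=get_state(); print(s['eef_pos'],s['width'])
f=snap('wrist'); h=f['img']
for c in ['wrist','side','top']:
  if c!='wrist': f=snap(c)
  for l in ['brick','brick_mid','chisel','chisel_mid','slot_middle']:
    for r in nets.pinpoint(c,l)[:3]: print(c,l,np.array(r['centre']),round(r['confidence'],2),proj(f,r['centre']))
u,v=proj(f,[.48,-.335,.02]).astype(int)
t=snap('top')['img'][v-60:v+60,u-50:u+50,::-1]
cv2.imwrite('pics/c8.png',np.hstack([cv2.resize(h[100:400,130:430,::-1],(500,500)),cv2.resize(t,(300,500)) if 0 else cv2.copyMakeBorder(cv2.resize(t,(300,360)),0,140,0,0,0)]))
E
```

```text
t: 15.0
eef_pos: [0.481, -0.3349, 0.1037]
ee_rot: [3.14, -0.002, 0.095]
force: [0.5, 1.0, -0.7]
width: 0.0308
gripper_force: 0.0
t: 15.8
eef_pos: [0.6025, -0.0012, 0.1015]
ee_rot: [-3.141, -0.001, 0.09]
force: [0.7, -0.6, -0.7]
width: 0.0439
gripper_force: 0.0
t: 16.0
eef_pos: [0.6015, -0.0035, 0.1009]
ee_rot: [3.142, 0.0, 0.09]
force: [-0.9, 0.2, -0.1]
width: 0.0438
gripper_force: 0.0
[ 0.6015 -0.0035  0.1009] 0.04380005537595625
wrist brick [0.606  0.0007 0.0341] 0.75 [316.5601 239.1425]
wrist brick_mid [0.6027 0.0015 0.0481] 0.6 [314.8704 248.4514]
side brick [ 0.6042 -0.0003  0.0311] 0.64 [352.1555 233.876 ]
side brick [ 0.475  -0.3318  0.0073] 0.64 [365.7344 367.8925]
side brick_mid [0.6048 0.0009 0.0482] 0.76 [352.4397 227.7709]
side chisel [0.3393 0.123  0.0009] 0.92 [227.229  240.9076]
side chisel [ 0.369  -0.0512  0.0025] 0.87 [262.8172 285.6756]
side chisel [ 0.4761 -0.3354  0.0055] 0.68 [367.0928 369.7856]
side chisel_mid [ 0.4829 -0.3319  0.0151] 0.84 [369.8272 363.9507]
side chisel_mid [0.3388 0.1253 0.0056] 0.84 [226.5441 238.8563]
side chisel_mid [0.5849 0.1019 0.0324] 0.62 [326.7677 210.4024]
side slot_middle [0.6081 0.0056 0.0313] 0.69 [352.585  231.8716]
side slot_middle [0.4682 0.371  0.001 ] 0.6 [248.1386 174.136 ]
top brick [0.6072 0.004  0.0326] 0.72 [320.2749 208.1533]
top brick_mid [ 0.6076 -0.0019  0.046 ] 0.88 [322.9249 206.5532]
top brick_mid [ 0.478  -0.3342  0.0061] 0.3 [475.0141 266.2781]
top chisel [0.3341 0.1244 0.0008] 0.92 [266.6973 334.2806]
top chisel [ 0.4776 -0.3339  0.0042] 0.84 [474.6253 266.5519]
top chisel [ 0.3753 -0.052   0.0048] 0.59 [347.1694 314.5703]
top chisel_mid [ 0.4774 -0.3353  0.0159] 0.78 [476.9011 266.0703]
top chisel_mid [ 0.3655 -0.0513  0.0025] 0.67 [346.8839 319.106 ]
top chisel_mid [0.3358 0.1225 0.0077] 0.63 [267.1926 333.5825]
top slot_middle [ 0.6104 -0.0019  0.0316] 0.95 [322.9487 206.794 ]
```

View pics/c8.png

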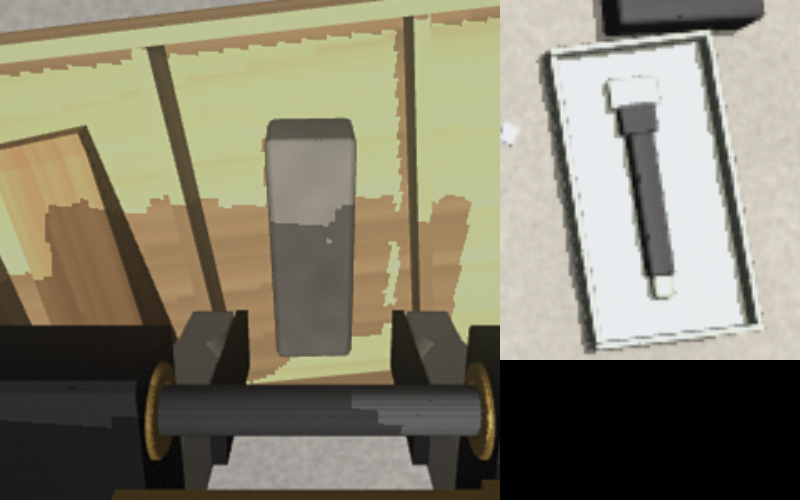

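The chisel lies flat inside the tray (top crop at right). The brick is upright in the wrist view, its axis at x≈312 against a finger midpoint of 320, so I shift about 4 mm in +y and descend.

```bash
python3 -m creep '{"translation":[[3,4,0],[0,0,-20],[0,0,-25],[0,0,-15],[0,0,0]],"spin":[0,0,0,0,0],"gripper":[0.5,0.5,0.5,0.5,0.5]}' 25
python3 -m creep '{"translation":[[0,0,-5],[0,0,-5],[0,0,0]],"spin":[0,0,0],"gripper":[0.5,0.5,0.5]}' 25
python3 -m creep '{"translation":[[0,0,-5],[0,0,-5],[0,0,0]],"spin":[0,0,0],"gripper":[0.5,0.5,0.5]}' 25
```

```text
t: 17.45
eef_pos: [0.603, -0.0004, 0.0383]
ee_rot: [3.141, 0.004, 0.088]
force: [-0.1, 1.3, 0.3]
width: 0.0439
gripper_force: 0.0
t: 17.75
eef_pos: [0.6046, -0.0001, 0.0306]
ee_rot: [-3.142, -0.0, 0.088]
force: [-0.7, -0.0, 0.4]
width: 0.044
gripper_force: 0.0
t: 18.05
eef_pos: [0.604, -0.0004, 0.0199]
ee_rot: [3.142, 0.001, 0.088]
force: [-0.1, -0.3, 0.3]
width: 0.0439
gripper_force: 0.0
```

```bash
python3 -m creep '{"translation":[[0,0,-4],[0,0,-3],[0,0,0]],"spin":[0,0,0],"gripper":[0.5,0.5,0.5]}' 25
python3 -m creep '{"translation":[[0,0,0],[0,0,0],[0,0,0]],"spin":[0,0,0],"gripper":[0.3,0.3,0.3]}' 25
```

```text
t: 18.35
eef_pos: [0.6042, -0.0003, 0.0131]
ee_rot: [3.142, 0.001, 0.088]
force: [-0.2, 0.5, -0.2]
width: 0.0441
gripper_force: 0.0
t: 18.65
eef_pos: [0.6046, -0.0002, 0.0137]
ee_rot: [-3.142, -0.0, 0.088]
force: [1.0, 0.3, -1.4]
width: 0.0359
gripper_force: 24.9
```

```bash
python3 -m creep '{"translation":[[0,0,10],[0,0,20],[0,0,35],[0,0,35],[0,0,25],[0,0,0]],"spin":[0,0,0,0,0,0],"gripper":[0.3,0.3,0.3,0.3,0.3,0.3]}' 25
python3 -m creep '{"translation":[[-10,25,0],[-15,42,0],[-19,50,0],[-20,50,0],[-20,50,0],[-20,50,0],[-19,50,0],[-12,34,0]],"spin":[0.03,0,0,0,0,0,0,0],"gripper":[0.3,0.3,0.3,0.3,0.3,0.3,0.3,0.3]}' 25
python3 -m creep '{"translation":[[-5,20,0],[0,0,0],[0,0,0]],"spin":[0,0,0],"gripper":[0.3,0.3,0.3]}' 25
```

```text
t: 19.25
eef_pos: [0.6069, 0.0001, 0.1436]
ee_rot: [-3.141, -0.007, 0.089]
force: [0.2, -0.0, -2.5]
width: 0.0357
gripper_force: 24.9
t: 20.05
eef_pos: [0.4744, 0.3356, 0.1381]
ee_rot: [3.141, 0.001, 0.119]
force: [0.1, -0.2, -2.8]
width: 0.0361
gripper_force: 24.9
t: 20.35
eef_pos: [0.4708, 0.353, 0.1379]
ee_rot: [3.14, 0.001, 0.119]
force: [0.1, -0.2, -3.1]
width: 0.0359
gripper_force: 24.9
```

```bash
python3 -m creep '{"translation":[[-6,17,0],[0,0,0],[0,0,0]],"spin":[0,0,0],"gripper":[0.3,0.3,0.3]}' 25
python3 - <<'E'
from h import *
np.set_printoptions(precision=4,suppress=True)
s=get_state(); print(s['eef_pos'],s['width'])
for c in ['side','wrist','top']:
  snap(c)
  for l in ['brick','brick_mid','crate']:
    for r in nets.pinpoint(c,l)[:2]: print(c,l,np.array(r['centre']),round(r['confidence'],2))
E
```

```text
t: 20.65
eef_pos: [0.4654, 0.3699, 0.1385]
ee_rot: [3.141, 0.0, 0.118]
force: [0.4, 0.1, -3.1]
width: 0.0359
gripper_force: 24.9
[0.4654 0.3699 0.1385] 0.035895574050332155
side brick [ 0.4818 -0.3337  0.0147] 0.73
side brick [0.4672 0.3713 0.1566] 0.64
side brick_mid [0.4654 0.3688 0.1691] 0.74
wrist brick [0.4678 0.3698 0.1591] 0.68
wrist brick_mid [0.4626 0.3741 0.1693] 0.65
top brick [ 0.4789 -0.3335  0.0014] 0.41
top brick [0.5889 0.1004 0.0358] 0.28
top brick_mid [0.4664 0.366  0.171 ] 0.8
top crate [ 0.4645  0.374  -0.002 ] 0.83
top crate [ 0.6135 -0.0009  0.0337] 0.47
```

```bash
python3 -m creep '{"translation":[[0,1,-20],[0,0,-30],[0,0,-30],[0,0,-20],[0,0,-12],[0,0,-8],[0,0,0],[0,0,0]],"spin":[0,0,0,0,0,0,0,0],"gripper":[0.3,0.3,0.3,0.3,0.3,0.3,0.3,0.3]}' 18
python3 -m creep '{"translation":[[0,0,-3],[0,0,-3],[0,0,-3],[0,0,0]],"spin":[0,0,0,0],"gripper":[0.3,0.3,0.3,0.3]}' 14
python3 -m creep '{"translation":[[0,0,-2],[0,0,-2],[0,0,-2],[0,0,0]],"spin":[0,0,0,0],"gripper":[0.3,0.3,0.3,0.3]}' 14
```

```text
t: 22.05
eef_pos: [0.4658, 0.3721, 0.0195]
ee_rot: [-3.141, -0.001, 0.118]
force: [-0.3, 0.2, -2.6]
width: 0.036
gripper_force: 17.9
t: 22.45
eef_pos: [0.4651, 0.3713, 0.0093]
ee_rot: [3.141, 0.0, 0.118]
force: [-0.5, -0.3, -3.8]
width: 0.0361
gripper_force: 13.9
t: 22.85
eef_pos: [0.4652, 0.3713, 0.0032]
ee_rot: [3.141, 0.0, 0.118]
force: [-0.3, 0.0, -2.8]
width: 0.036
gripper_force: 13.9
```

```bash
python3 -m creep '{"translation":[[0,0,-2],[0,0,-2],[0,0,0]],"spin":[0,0,0],"gripper":[0.3,0.3,0.3]}' 14
python3 -m creep '{"translation":[[0,0,-2],[0,0,-2],[0,0,0]],"spin":[0,0,0],"gripper":[0.3,0.3,0.3]}' 14
python3 -m creep '{"translation":[[0,0,-2],[0,0,0]],"spin":[0,0],"gripper":[0.3,0.3]}' 14
python3 -m creep '{"translation":[[0,0,-1],[0,0,0]],"spin":[0,0],"gripper":[0.3,0.3]}' 14
```

```text
t: 23.15
eef_pos: [0.466, 0.3719, -0.0001]
ee_rot: [-3.141, -0.001, 0.119]
force: [1.6, -0.5, -0.6]
width: 0.0361
gripper_force: 14.0
t: 23.45
eef_pos: [0.4656, 0.372, -0.0043]
ee_rot: [-3.141, -0.001, 0.118]
force: [2.3, 1.9, 0.9]
width: 0.0359
gripper_force: 14.0
t: 23.65
eef_pos: [0.4653, 0.3717, -0.0065]
ee_rot: [-3.141, -0.0, 0.118]
force: [1.6, 0.4, 0.4]
width: 0.036
gripper_force: 14.0
t: 23.85
eef_pos: [0.4653, 0.3715, -0.0075]
ee_rot: [-3.142, 0.0, 0.118]
force: [1.9, 1.5, 0.6]
width: 0.0359
gripper_force: 14.0
```

```bash
python3 -m creep '{"translation":[[0,0,-1],[0,0,0]],"spin":[0,0],"gripper":[0.3,0.3]}' 14
python3 -m creep '{"translation":[[0,0,-1],[0,0,0]],"spin":[0,0],"gripper":[0.3,0.3]}' 14
python3 -m creep '{"translation":[[0,0,-1],[0,0,0]],"spin":[0,0],"gripper":[0.3,0.3]}' 14
```

```text
t: 24.05
eef_pos: [0.4652, 0.3714, -0.0085]
ee_rot: [3.141, 0.0, 0.118]
force: [1.9, 1.3, 0.4]
width: 0.036
gripper_force: 14.0
t: 24.25
eef_pos: [0.4653, 0.3714, -0.0095]
ee_rot: [3.141, 0.0, 0.118]
force: [1.8, 0.3, 0.0]
width: 0.0358
gripper_force: 14.0
t: 24.45
eef_pos: [0.4653, 0.3715, -0.0102]
ee_rot: [3.141, -0.0, 0.118]
force: [2.2, -0.5, 3.6]
width: 0.0358
gripper_force: 14.0
```

```bash
python3 -m creep '{"translation":[[0,0,-0.5],[0,0,0]],"spin":[0,0],"gripper":[0.3,0.3]}' 14
python3 -m creep '{"translation":[[0,0,0],[0,0,0],[0,0,0],[0,0,8],[0,0,20],[0,0,35],[0,0,35],[0,0,35]],"spin":[0,0,0,0,0,0,0,0],"gripper":[0.5,0.5,0.5,0.5,0.5,0.5,0.5,0.5]}' 14
python3 -m creep '{"translation":[[0,10,30],[-10,30,20],[-20,40,0],[-20,40,0],[-20,40,0],[-10,30,0],[0,0,0]],"spin":[0,0,0,0,0,0,0],"gripper":[0.5,0.5,0.5,0.5,0.5,0.5,0.5]}' 14
python3 - <<'E'
from h import *
np.set_printoptions(precision=4,suppress=True)
for c in ['side','top']:
  f=snap(c)
  for l in ['brick','brick_mid','chisel','chisel_mid','wedge','mallet','hammer']:
    for r in nets.pinpoint(c,l)[:3]:
      if r['confidence']>.4: print(c,l,np.array(r['centre']),round(r['confidence'],2))
# brick top face in the top view: rough grey (unsaturated) blob within the crate
hsv=cv2.cvtColor(f['img'],cv2.COLOR_RGB2HSV); m=np.zeros(hsv.shape[:2],np.uint8)
q=np.array([proj(f,[.466+a,.371+b,.01]) for a,b in ((.06,.05),(.05,-.06),(-.06,-.05),(-.05,.06))]).astype(int)
cv2.fillPoly(m,[q],255); m[hsv[...,1]>90]=0
n,lab,st,_=cv2.connectedComponentsWithStats(m); k=1+st[1:,4].argmax()
box=cv2.boxPoints(cv2.minAreaRect(np.argwhere(lab==k)[:,::-1].astype(np.float32)))
P=np.array([back(f,b,.038) for b in box])[:,:2]; print('brick top',P.mean(0),np.linalg.norm(P[0]-P[1]),np.linalg.norm(P[1]-P[2]),'at px',box.mean(0))
E
```

```text
t: 24.65
eef_pos: [0.4654, 0.3715, -0.0102]
ee_rot: [-3.142, -0.0, 0.118]
force: [-0.4, -1.2, 8.2]
width: 0.0356
gripper_force: 14.0
t: 25.45
eef_pos: [0.4651, 0.3712, 0.1239]
ee_rot: [3.141, 0.0, 0.118]
force: [0.2, 1.2, 0.1]
width: 0.0435
gripper_force: 0.0
t: 26.15
eef_pos: [0.3834, 0.5647, 0.1717]
ee_rot: [3.141, 0.0, 0.121]
force: [0.3, -0.3, -1.4]
width: 0.0439
gripper_force: 0.0
side brick [0.4622 0.3697 0.0076] 0.73
side brick_mid [0.4648 0.37   0.023 ] 0.97
side chisel [ 0.3704 -0.0529 -0.0003] 0.62
side chisel [0.3384 0.123  0.001 ] 0.62
side chisel [ 0.4754 -0.3366  0.0031] 0.59
side chisel_mid [ 0.4822 -0.3337  0.0139] 0.92
side chisel_mid [0.3419 0.1229 0.0081] 0.81
side wedge [0.5866 0.1081 0.0304] 0.86
side mallet [0.6909 0.3142 0.0047] 0.55
side hammer [ 0.7009 -0.3646 -0.0017] 0.65
top brick [0.4636 0.3716 0.0077] 0.72
top brick_mid [0.4638 0.3686 0.0221] 0.76
top chisel [0.3383 0.1233 0.002 ] 0.84
top chisel [ 0.476  -0.3356  0.0063] 0.72
top chisel [ 0.3731 -0.052   0.0066] 0.68
top chisel_mid [ 0.4776 -0.3391  0.0178] 0.82
top chisel_mid [ 0.3684 -0.0506  0.005 ] 0.62
top chisel_mid [0.3375 0.1238 0.0074] 0.57
top wedge [0.5852 0.105  0.0309] 0.67
top mallet [ 0.6884  0.3154 -0.0015] 0.97
top hammer [ 0.6959 -0.3595 -0.0006] 0.63
brick top [0.4644 0.3676] 0.04256547077704009 0.10853471276926446 at px [152.731  274.7335]
```

Everything is in place: the brick's underside reads z≈8 mm in the crate and the chisel's about 5 mm in the tray. The wedge, mallet and hammer haven't moved.

```bash
python3 -c "
from station import arm
print(arm.job_done())"
```

```text
the job is handed in; nothing more can be done
None
```

The job is handed in at about 26 s: the chisel lies flat in the steel tray, the brick lies flat in the wooden box, and the wedge, mallet and hammer are where they started; the first grab at the chisel missed because the fingertips sat about 30 mm higher than reported.

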